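Roll the rolling pin off the printed rings to the mat's far border

TASK

Free the pastry mat for the next piece: with fingertips on top of the rolling pin's barrel, roll it over the mat, away from the robot, until it lies at rest along the far teal border band, its middle over the band. Roll it, do not slide it: do not grip it, reach down beside it or lift it, and leave the jars, the cutter and the spoon where they stand.

Things in the scene. Friction and masses are not known exactly. Their poses are not given: they have to be found in the camera images.
- mat: Pale grey silicone pastry mat, fixed on the table, 340 mm (its x) by 480 mm (its y), 2 mm thick; origin at the centre of its underside, x away from the robot (turned up to 0.5 rad), z up. Thin printed rings, the largest 170 mm across, centred on the origin. A teal band 30 mm wide runs along each of the four sides, 10 mm in from the edge. It is soft and brakes rolling: from 0.1 m/s the pin runs on about 10 mm.
- far_band (a point): Centre of the far teal border band, on the mat's upper face: 145 mm from the mat's centre along its +x. The band runs along the mat's y and is 30 mm wide along x, so it spans 15 mm to either side of this point. Axes as the mat's.
- rolling_pin: Loose beech rolling pin lying across the rings, about parallel to the mat's y. Barrel: cylinder 56 mm in diameter, 220 mm long; darker handles up to 27 mm thick, 85 mm long, turn with it (390 mm in all; 0.3 to 0.6 kg). Origin mid-barrel on its axis, 30 mm above the table (top at 58 mm); y along its axis; x, z turn as it rolls. A fingertip pressed lightly on top rolls it without slip and moves twice as far as it does.
- jam_jar: Bystander: closed jar with dark red contents and a red lid, 66 mm in diameter, 95 mm high, standing on the table just beyond the mat's far edge, on the mat's +y half; origin at the centre of its underside.
- spread_jar: Bystander: closed jar with dark brown contents and a black lid, 66 mm in diameter, 95 mm high, standing on the table just beyond the mat's far edge, on the mat's -y half; origin at the centre of its underside.
- cutter: Bystander: round steel pastry cutter, an open ring 72 mm in diameter and 45 mm high, standing on the table beside the mat's +y edge; origin at the centre of its underside.
- spoon: Bystander: wooden spoon 240 mm long lying on the table beside the mat's -y edge, roughly along the mat's x; origin under its middle.

How it is judged:
On the way:
1. the pin has rolled through half a turn, lying on the mat (angle between rolling_pin's own z axis and vertical above 2.5 rad and height (world z) of rolling_pin below 0.04 m), for 0.02 s.
At the end, for the whole second after the job is handed in: The rolling pin lies at rest on the mat with the middle of its barrel over the far border band (130 to 160 mm beyond the mat's centre, within 90 mm of the mat's centre line sideways), parallel to the band within 0.2 rad; the jars, the cutter and the spoon are within 25 mm of where they stood (x of rolling_pin in the frame of mat between 0.13 and 0.16 m and y of rolling_pin in the frame of mat between -0.09 and 0.09 m and angle between the y axis of rolling_pin and the y axis of mat, either way round below 0.2 rad and height (world z) of rolling_pin between 0.026 and 0.034 m and linear speed of rolling_pin below 0.01 m/s and angular speed of rolling_pin below 0.3 rad/s and distance of each of jam_jar, spread_jar, cutter, spoon from where it was at the start of the episode below 0.025 m); the robot touches nothing.
It fails at once if the pin is lifted off the mat (its axis more than 12 mm above where it rolls) (height (world z) of rolling_pin above 0.042 m).
It fails at once if the fingers touch the pin while they reach down beside it (fingertips below the height of its axis), as for pushing it from behind or gripping it (contact force between the fingers and rolling_pin above 0.3 N and height (world z) of the grasp point below 0.046 m).
It fails at once if the pin is slid over the mat instead of rolled (it has gone more than 45 mm without turning) (distance of rolling_pin from where it was at the start of the episode between 0.045 and 0.13 m and angle between rolling_pin's own z axis and vertical below 0.6 rad).
It fails at once if a jar, the cutter or the spoon is pushed, tipped or carried more than 25 mm (distance of any of jam_jar, spread_jar, cutter, spoon from where it was at the start of the episode above 0.025 m).
It also fails if it takes over 54 s, if anything falls off the work surface, if the arm or the gripper's body presses on something with over 40 N, if the wrist force passes 120 N, or if a joint passes its speed limit or range.

ROBOT

A 6-joint arm with a two-finger parallel gripper is mounted at the origin on the work surface. World frame = base frame: x ahead of the robot, y to its left, z up, the work surface at z = 0. Lengths are in m, angles in rad, forces in N, time in s.
With the tool pointing down it reaches from about 0.225 to 0.875 m from the base axis. Payload 3.4 kg.
Tool frame: the origin (TCP) lies at the very end of the fingers, on their centre line; the grasp point (between the pads) lies 19 mm behind it; z points along the fingers, y is the direction in which the jaws open and shut (so a half turn about z gives the same grasp; the last joint's range is limited). The gripper opens to 85 mm and grips with 20 to 120 N. Pads are 22 mm wide; open, the fingers measure 114 mm over their backs; the gripper's body (76 mm by 85 mm) begins 54 mm behind the grasp point. The pads swing forward as they close: fully open they stand 13 mm farther back than shut.
Start: joints at [-1.387, 0.276, 1.505, -0, 1.361, -0.121], TCP at [0.173, -0.549, 0.231] pointing down, gripper open.
Joint ranges: [-2.89, 2.89], [-0.75, 2.08], [0.22, 2.7], [-1.18, 4.32], [0.11, 2.71], [-2.7, 2.7]. Speed limits (rad/s): [2.57, 2.57, 3.14, 3.14, 3.14, 3.14].

INTERFACE

Orientations are given as a unit quaternion [w, x, y, z].
In Python, from rig import manip gives the robot as it stands. The module is installed in compiled form; this text tells all that it offers.
- The arm moves only by the tool carry_out, never from a script. Its argument "moves" is one flat list of numbers, 5 for each row, row after row: the opening in per cent of the stroke, from 0 (shut) to 100 (fully open), then the shift along the world's x, y, z in cm, then the turn about the world's z in rad. A call has exactly 10 rows; each row shifts and turns the commanded pose from where the row before left it; what a row does not reach is not made up. A row lasts 1/10 s, in which the tool goes at most 50 mm and 8.59 degrees, less where a joint would pass 70% of its speed; a pose out of reach is approached as far as the arm can. A call is refused whole if a number of a shift passes 5 or a number of a turn 0.15, either way. A call with a gripper value outside its range is refused whole. The fingers move at their own pace and stop on an object; "squeeze" is the grip in N (left out, the last holds). Time passes only in rows, so rows that do not move let the fingers close, or fill a call up. It gives the time, the measured TCP pose, the force and the opening at its end, in the units of the state.
- manip.get_state(): the state, without advancing time (a new reading comes with each control period).
- manip.get_image(name): name is "scene" or "top" or "wrist"; returns the picture (384x512x3 uint8, red, green, blue); there is no depth.
- manip.camera_info(name): a dict with "fov_y" (degrees; the focal length in pixels is half the picture's height over the tangent of half this angle, whatever the lens; pixels are square), "cx", "cy" (the principal point, pixels), "rvec" (rotation vector, rad) and "tvec" (3), from world to camera coordinates, as OpenCV has them; the wrist camera has in their place "hand_eye" (4x4, takes a point from camera to tool coordinates, whose origin is the TCP and whose axes are the flange's). Camera axes: x right, y down, z forward; pixel columns grow to the right and rows downward; lengths in m; the calibration is good to about 2 mm. A picture is of the moment at which its call begins: read the wrist's pose just before it. camera_info takes no time and is no camera call.
- manip.sign_off(): hands the job in, once; it reports no verdict.
The state is a dict: "clock": time; "qpos": joint angles; "qd": joint speeds; "effort": joint torques, N m; "position": TCP position; "ee_rot": TCP orientation; "contact_force": force on the tool from outside, world axes, zero at the start; "moment": the same for the moment, N m; "width": finger opening in m.
Only numpy, scipy, OpenCV 4.12 (cv2) and the standard library are available. Lean on these libraries where they do the work, as an engineer would, in place of code of your own. Each camera call takes 0.05 s, during which the arm holds its last target. There are 200 camera calls.

## Working session

There is one attempt and no reset: what is moved stays moved. The work goes in short steps, Python scripts to look and compute and a tool call to move; the robot and the scene stay as the last step left them, time stands still between calls to the robot, and variables do not carry over. Pictures are saved under pics/ and viewed, about 8 in all and at most 12, crops included, and the job is handed in when it is done.

Besides the shell and the picture viewer there is one more tool, called after "Emit:" as a command line: name --argument value ..., lists and objects as JSON in quotes. carry_out: Moves the arm, as the interface text tells. Its arguments: {"type":"object","properties":{"moves":{"type":"array","items":{"type":"number"}},"squeeze":{"type":"number"}},"required":["moves"]}

```bash
mkdir -p pics
python3 - <<'E'
from rig import manip
import cv2
for n in ("top","scene"):
    im=manip.get_image(n); cv2.imwrite(f"pics/{n}0.png",cv2.cvtColor(im,cv2.COLOR_RGB2BGR)); print(n,manip.camera_info(n))
print(manip.get_state())
E
```

```text
top {'fov_y': 49.28414885504449, 'cx': 255.7932730357423, 'cy': 195.14855899248096, 'rvec': array([ 2.17192541, -2.11749748,  0.15966825]), 'tvec': array([0.04295981, 0.57801123, 1.14788275])}
scene {'fov_y': 57.836795464629745, 'cx': 249.5864679880517, 'cy': 187.048349178331, 'rvec': array([ 2.4081375 ,  1.06708287, -0.31005762]), 'tvec': array([-0.42340371, -0.30586061,  1.26522184])}
{'clock': 0.1, 'qpos': array([-1.38701118e+00,  2.76520880e-01,  1.50600223e+00,  1.46534864e-05,
        1.36070149e+00, -1.21017222e-01]), 'qd': array([ 8.19641679e-04, -1.19720483e-03, -3.65329315e-03, -6.42263242e-05,
        3.28659180e-04, -3.50702926e-04]), 'effort': array([ 1.98013753e-03, -4.17698193e+01, -2.46404296e+01, -1.67248108e-04,
        5.77434505e-03, -6.12142571e-06]), 'position': array([ 0.17246428, -0.54803465,  0.23053413]), 'ee_rot': array([-8.15797871e-04,  9.88409303e-01,  1.51810356e-01, -1.84434638e-05]), 'contact_force': array([ 0.05374751, -0.56029017, -0.10734748]), 'moment': array([-0.01294941, -0.01907549,  0.00025087]), 'width': 0.08540391985671521}
```

View pics/top0.png

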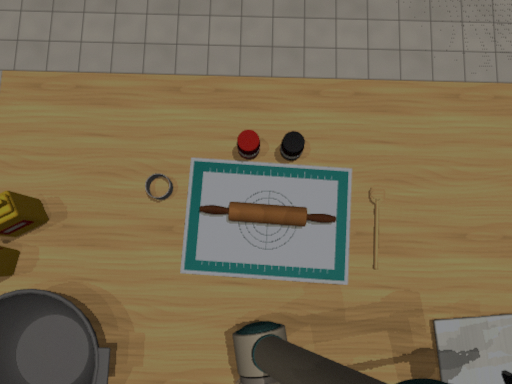

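View pics/scene0.png

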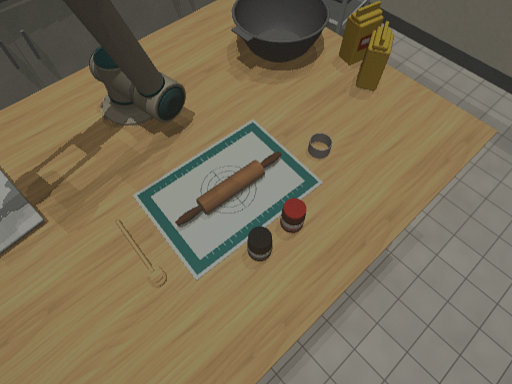

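```bash
cat > h.py <<'E'
from rig import manip
import cv2, numpy as np
def cam(n):
    c=manip.camera_info(n); f=192/np.tan(np.radians(c["fov_y"]/2))
    return np.array([[f,0,c["cx"]],[0,f,c["cy"]],[0,0,1]]),c["rvec"],c["tvec"]
def ray(n,uv,z):
    K,r,t=cam(n); R=cv2.Rodrigues(r)[0]; C=-R.T@t
    d=(np.c_[np.atleast_2d(uv),np.ones(len(np.atleast_2d(uv)))]@np.linalg.inv(K).T)@R
    return (C+d*((z-C[2])/d[:,2])[:,None])[:,:2]
def teal(im):
    hsv=cv2.cvtColor(im,cv2.COLOR_RGB2HSV)
    m=cv2.inRange(hsv,(75,100,40),(100,255,255)); n,l,s,_=cv2.connectedComponentsWithStats(m)
    return (l==1+np.argmax(s[1:,4])).astype(np.uint8)
def mat(n,im):
    p=cv2.findNonZero(teal(im))[:,0].astype(float)
    w=ray(n,p,0.002).astype(np.float32)
    c,s,a=cv2.minAreaRect(w); a=np.radians(a)
    if s[0]>s[1]: a+=np.pi/2   # x is short side
    a=(a+np.pi/2)%np.pi-np.pi/2
    return np.array(c),a,s
def pin(n,im,c,a):
    hsv=cv2.cvtColor(im,cv2.COLOR_RGB2HSV)
    K,r,t=cam(n); R=np.array([[np.cos(a),-np.sin(a)],[np.sin(a),np.cos(a)]])
    q=np.array([[-.165,-.235],[.165,-.235],[.165,.235],[-.165,.235]])@R.T+c
    uv=cv2.projectPoints(np.c_[q,np.full(4,.002)],r,t,K,None)[0][:,0]
    k=np.zeros(im.shape[:2],np.uint8); cv2.fillPoly(k,[uv.astype(np.int32)],1)
    m=cv2.inRange(hsv,(0,90,30),(22,255,255))*k
    nn,l,s,_=cv2.connectedComponentsWithStats(m); m=(l==1+np.argmax(s[1:,4]))
    v,u=np.nonzero(m); w=(ray(n,np.c_[u,v],0.03)-c)@R
    bx,by=w.mean(0); y=w[:,1]
    e=np.array([y.min(),y.max()]); ang=np.polyfit(y,w[:,0],1)
    mid=e.mean(); return np.array([np.polyval(ang,mid),mid]),np.arctan(-ang[0]),np.ptp(e),m.sum()
E
python3 - <<'E'
from h import *
for n in ("top","scene"):
    im=cv2.cvtColor(cv2.imread(f"pics/{n}0.png"),cv2.COLOR_BGR2RGB)
    c,a,s=mat(n,im); print(n,c,a,s)
    p=pin(n,im,c,a); R=np.array([[np.cos(a),-np.sin(a)],[np.sin(a),np.cos(a)]]); print(p, R@p[0]+c)
print(ray("top",[[248,140],[292,143]],.095))
E
```

```text
top [0.51259905 0.02197604] -0.04381738888923703 (0.457078754901886, 0.3169461488723755)
(array([0.01359073, 0.0019122 ]), np.float64(-0.007706122747062215), np.float64(0.38711216515921143), np.int64(1822)) [0.52626049 0.02329108]
scene [0.5107249  0.02105789] -0.04421699621080322 (0.45689907670021057, 0.31744813919067383)
(array([0.01249847, 0.00381932]), np.float64(-0.007566569780160526), np.float64(0.38815137815186296), np.int64(1534)) [0.52337998 0.02432101]
[[ 0.72295592  0.08304555]
 [ 0.71754654 -0.03905264]]
```

Emit:
carry_out --moves '[40,1.7,2.85,-0.6,-0.018,40,1.7,2.85,-0.6,-0.018,40,1.7,2.85,-0.6,-0.018,40,1.7,2.85,-0.6,-0.018,40,1.7,2.85,-0.6,-0.018,40,1.7,2.85,-0.6,-0.018,40,1.7,2.85,-0.6,-0.018,40,1.7,2.85,-0.6,-0.018,40,1.7,2.85,-0.6,-0.018,40,1.7,2.85,-0.6,-0.018]'

```text
clock: 1.1
position: [0.3429, -0.2621, 0.1709]
ee_rot: [-0.0, 0.998, 0.062, -0.0]
contact_force: [0.3, -0.2, -0.7]
width: 0.034
```

Emit:
carry_out --moves '[40,1.7,2.85,-0.6,-0.018,40,1.7,2.85,-0.6,-0.018,40,1.7,2.85,-0.6,-0.018,40,1.7,2.85,-0.6,-0.018,40,1.7,2.85,-0.6,-0.018,40,1.7,2.85,-0.6,-0.018,40,1.7,2.85,-0.6,-0.018,40,1.7,2.85,-0.6,-0.018,40,1.7,2.85,-0.6,-0.018,40,1.7,2.85,-0.6,-0.018]'

```text
clock: 2.1
position: [0.5128, 0.0228, 0.1108]
ee_rot: [0.0, 1.0, -0.028, -0.0]
contact_force: [0.3, -0.3, -0.3]
width: 0.0338
```

Emit:
carry_out --moves '[40,0.2,0,-1.5,0,40,0,0,-1.5,0,40,0,0,-1.2,0,40,0,0,-0.1,0,40,0,0,-0.1,0,40,0,0,-0.1,0,40,0,0,-0.1,0,40,0,0,-0.1,0,40,0,0,-0.1,0,40,0,0,-0.1,0]'

```text
clock: 3.1
position: [0.5147, 0.0214, 0.0625]
ee_rot: [0.0, 1.0, -0.028, 0.0]
contact_force: [-0.9, 0.6, 0.3]
width: 0.0345
```

Run:
```python
from h import *
print(manip.get_state()["position"],manip.get_state()["contact_force"])
im=manip.get_image("scene"); b=cv2.cvtColor(im,cv2.COLOR_RGB2BGR)
w=cv2.cvtColor(manip.get_image("wrist"),cv2.COLOR_RGB2BGR)
cv2.imwrite("pics/s1.png",np.hstack([cv2.resize(b[100:280,130:330],(400,360)),cv2.resize(w,(400,300))[:, :] if 0 else cv2.resize(w,(400,360))]))
```

```text
[0.51465433 0.02141591 0.06246497] [-0.85536438  0.57811307  0.34280037]
```

View pics/s1.png

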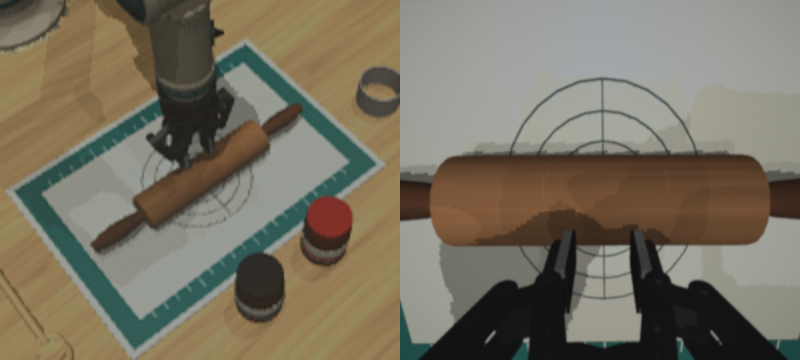

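Emit:
carry_out --moves '[40,0.4,0,0,0,40,0,0,-0.1,0,40,0,0,-0.1,0,40,0,0,-0.1,0,40,0,0,-0.1,0,40,0,0,-0.05,0,40,0,0,-0.05,0,40,0,0,-0.05,0,40,0,0,-0.05,0,40,0,0,0,0]'

```text
clock: 4.2
position: [0.5194, 0.0214, 0.0571]
ee_rot: [0.0, 1.0, -0.028, 0.001]
contact_force: [1.2, -0.3, 4.3]
width: 0.0341
```

Emit:
carry_out --moves '[40,0.3,-0.01,-0.02,0,40,0.5,-0.02,0,0,40,0.5,-0.02,0,0,40,0.5,-0.02,0,0,40,0.5,-0.02,0,0,40,0.5,-0.02,0,0,40,0.5,-0.02,0,0,40,0.5,-0.02,0,0,40,0.3,-0.02,0,0,40,0,0,0,0]'

```text
clock: 5.2
position: [0.5606, 0.0194, 0.0565]
ee_rot: [0.0, 1.0, -0.027, 0.001]
contact_force: [0.5, -1.7, 6.3]
width: 0.0346
```

```bash
cat >> h.py <<'E'
def wpin(x0, y=0.0):
    """pin from wrist picture: axis via barrel edges; returns world x,y of barrel middle, yaw"""
    s=manip.get_state(); im=manip.get_image("wrist"); c=manip.camera_info("wrist")
    f=192/np.tan(np.radians(c["fov_y"]/2)); H=np.array(c["hand_eye"])
    w,a,b,g=s["ee_rot"]; from scipy.spatial.transform import Rotation as Ro
    T=np.eye(4); T[:3,:3]=Ro.from_quat([a,b,g,w]).as_matrix(); T[:3,3]=s["position"]; T=T@H
    return s,im,f,c,T
E
python3 - <<'E'
from h import *
for n in ("top","scene"):
    im=manip.get_image(n); cv2.imwrite(f"pics/{n}2.png",cv2.cvtColor(im,cv2.COLOR_RGB2BGR))
    c,a,s=np.array([.5115,.0215]),-.044,0
    print(n,pin(n,im,c,a))
print(manip.get_state()["contact_force"],manip.get_state()["position"])
w=cv2.cvtColor(manip.get_image("wrist"),cv2.COLOR_RGB2BGR)
b=cv2.cvtColor(manip.get_image("scene"),cv2.COLOR_RGB2BGR)
cv2.imwrite("pics/s2.png",np.hstack([cv2.resize(b[100:280,130:330],(400,360)),cv2.resize(w,(400,360))]))
E
```

```text
top (array([ 0.0262272 , -0.01040059]), np.float64(0.017140094315879727), np.float64(0.12642504932946957), np.int64(512))
scene (array([0.03591234, 0.00258791]), np.float64(-0.018355778605245038), np.float64(0.3879809006535899), np.int64(1365))
[ 0.68006372 -1.66699379  6.18395881] [0.56013249 0.01940518 0.05650262]
```

View pics/s2.png

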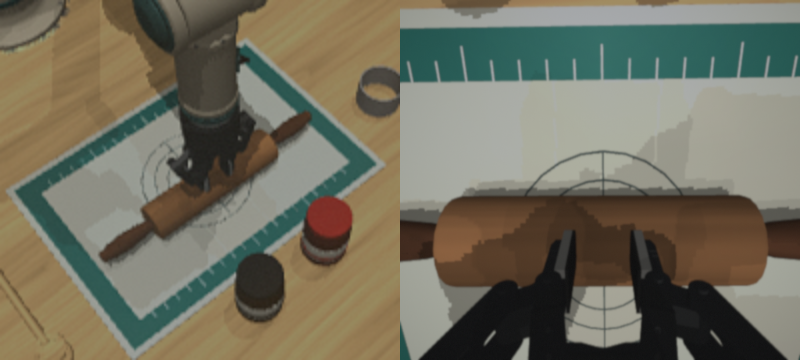

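Emit:
carry_out --moves '[40,0,0,0.5,0,40,0,0,0.5,0,40,-1.4,0.06,0,0,40,-1.4,0.06,0,0,40,0,0,-0.5,0,40,0,0,-0.2,0,40,0,0,-0.1,0,40,0,0,-0.1,0,40,0,0,-0.1,0,40,0,0,0,0]'

```text
clock: 6.4
position: [0.5321, 0.0209, 0.0563]
ee_rot: [0.0, 1.0, -0.028, 0.0]
contact_force: [-0.6, -1.0, 1.1]
width: 0.0346
```

Emit:
carry_out --moves '[40,0.3,-0.01,0,0,40,0.6,-0.03,0,0,40,0.6,-0.03,0,0,40,0.7,-0.03,0,0,40,0.7,-0.03,0,0,40,0.7,-0.03,0,0,40,0.7,-0.03,0,0,40,0.7,-0.03,0,0,40,0.4,-0.02,0,0,40,0,0,0,0]'

```text
clock: 7.4
position: [0.5869, 0.0182, 0.0565]
ee_rot: [0.0, 1.0, -0.028, 0.001]
contact_force: [0.2, -2.1, 7.4]
width: 0.0341
```

Run:
```python
from h import *
for n in ("top","scene"):
    im=manip.get_image(n)
    c,a,s=np.array([.5115,.0215]),-.044,0
    print(n,pin(n,im,c,a))
w=cv2.cvtColor(manip.get_image("wrist"),cv2.COLOR_RGB2BGR)
b=cv2.cvtColor(im,cv2.COLOR_RGB2BGR)
cv2.imwrite("pics/s3.png",np.hstack([cv2.resize(b[100:280,130:330],(400,360)),cv2.resize(w,(400,360))]))
```

```text
top (array([ 0.05361446, -0.01040277]), np.float64(0.012706413821180375), np.float64(0.12604560129844788), np.int64(551))
scene (array([0.06272427, 0.00213485]), np.float64(-0.020309739093430437), np.float64(0.38682577582058386), np.int64(1369))
```

View pics/s3.png

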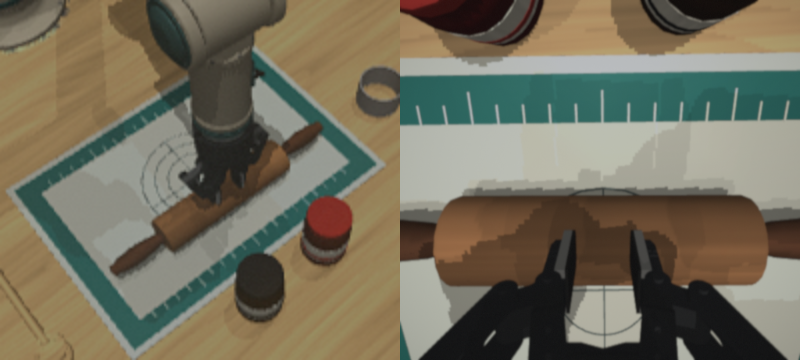

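Emit:
carry_out --moves '[40,0,0,0.5,0,40,0,0,0.5,0,40,-1.4,0.06,0,0,40,-1.4,0.06,0,0,40,0,0,-0.5,0,40,0,0,-0.2,0,40,0,0,-0.1,0,40,0,0,-0.1,0,40,0,0,-0.1,0,40,0,0,0,0]'

```text
clock: 8.55
position: [0.5581, 0.0198, 0.0563]
ee_rot: [0.0, 1.0, -0.028, 0.0]
contact_force: [-0.9, 0.1, 1.4]
width: 0.0342
```

Emit:
carry_out --moves '[40,0.3,-0.01,0,0,40,0.6,-0.03,0,0,40,0.6,-0.03,0,0,40,0.7,-0.03,0,0,40,0.7,-0.03,0,0,40,0.7,-0.03,0,0,40,0.7,-0.03,0,0,40,0.7,-0.03,0,0,40,0.4,-0.02,0,0,40,0,0,0,0]'

```text
clock: 9.55
position: [0.6129, 0.017, 0.0565]
ee_rot: [0.0, 1.0, -0.028, 0.001]
contact_force: [0.3, -0.5, 5.5]
width: 0.0342
```

Emit:
carry_out --moves '[40,0,0,0.5,0,40,0,0,0.5,0,40,-1.4,0.06,0,0,40,-1.4,0.06,0,0,40,0,0,-0.5,0,40,0,0,-0.2,0,40,0,0,-0.1,0,40,0,0,-0.1,0,40,0,0,-0.1,0,40,0,0,0,0]'

```text
clock: 10.55
position: [0.5842, 0.0185, 0.0564]
ee_rot: [0.0, 1.0, -0.028, 0.0]
contact_force: [-0.3, -0.1, 1.8]
width: 0.0343
```

Run:
```python
from h import *
c,a=np.array([.5115,.0215]),-.044
for n in ("top","scene"): print(n,pin(n,manip.get_image(n),c,a))
```

```text
top (array([0.08764126, 0.13717412]), np.float64(-0.004564551177289867), np.float64(0.11850523964202465), np.int64(406))
scene (array([0.08475319, 0.00226921]), np.float64(-0.0077870813149150085), np.float64(0.38928547588777573), np.int64(1654))
```

Emit:
carry_out --moves '[40,0.3,-0.01,0,0,40,0.6,-0.03,0,0,40,0.6,-0.03,0,0,40,0.7,-0.03,0,0,40,0.7,-0.03,0,0,40,0.7,-0.03,0,0,40,0.7,-0.03,0,0,40,0.7,-0.03,0,0,40,0.4,-0.02,0,0,40,0,0,0,0]'

```text
clock: 11.65
position: [0.6389, 0.0158, 0.0565]
ee_rot: [0.0, 1.0, -0.028, 0.001]
contact_force: [-0.1, -2.3, 5.7]
width: 0.0343
```

Emit:
carry_out --moves '[40,0,0,0.5,0,40,0,0,0.5,0,40,-1.4,0.06,0,0,40,-1.4,0.06,0,0,40,0,0,-0.5,0,40,0,0,-0.2,0,40,0,0,-0.1,0,40,0,0,-0.1,0,40,0,0,-0.1,0,40,0,0,0,0]'

```text
clock: 12.65
position: [0.6102, 0.0173, 0.0564]
ee_rot: [0.0, 1.0, -0.028, 0.0]
contact_force: [-0.7, -0.2, 1.8]
width: 0.0338
```

Run:
```python
from h import *
c,a=np.array([.5115,.0215]),-.044
for n in ("top","scene"): print(n,pin(n,manip.get_image(n),c,a))
b=cv2.cvtColor(manip.get_image("scene"),cv2.COLOR_RGB2BGR)
w=cv2.cvtColor(manip.get_image("wrist"),cv2.COLOR_RGB2BGR)
cv2.imwrite("pics/s4.png",np.hstack([cv2.resize(b[100:280,130:330],(400,360)),cv2.resize(w,(400,360))]))
```

```text
top (array([0.11355987, 0.13683575]), np.float64(0.011051135727386035), np.float64(0.11754770769160215), np.int64(406))
scene (array([0.11079041, 0.00194823]), np.float64(-0.0079397545610501), np.float64(0.38749607385221885), np.int64(1705))
```

View pics/s4.png

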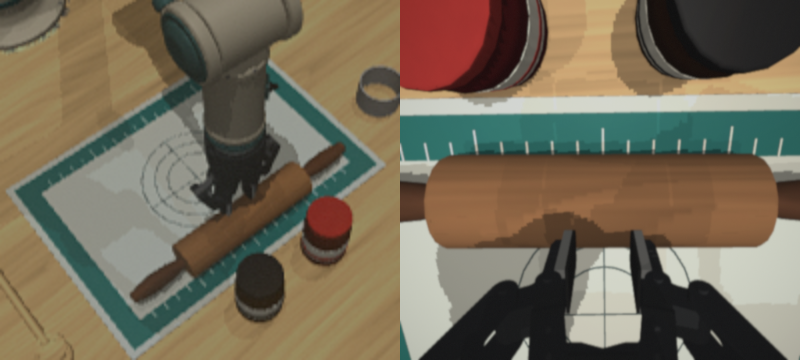

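Emit:
carry_out --moves '[40,0.2,-0.01,0,0,40,0.4,-0.02,0,0,40,0.4,-0.02,0,0,40,0.5,-0.02,0,0,40,0.5,-0.02,0,0,40,0.5,-0.02,0,0,40,0.4,-0.02,0,0,40,0.3,-0.01,0,0,40,0.2,-0.01,0,0,40,0,0,0,0]'

```text
clock: 13.85
position: [0.6453, 0.0156, 0.0571]
ee_rot: [0.0, 1.0, -0.028, 0.002]
contact_force: [0.4, -1.1, 5.6]
width: 0.0343
```

Emit:
carry_out --moves '[40,0,0,0.5,0,40,0,0,0.5,0,40,-0.9,0.04,0,0,40,-0.8,0.04,0,0,40,0,0,-0.5,0,40,0,0,-0.2,0,40,0,0,-0.1,0,40,0,0,-0.1,0,40,0,0,-0.1,0,40,0,0,0,0]'

```text
clock: 14.85
position: [0.627, 0.0166, 0.0564]
ee_rot: [0.0, 1.0, -0.028, 0.0]
contact_force: [0.7, -0.2, 1.2]
width: 0.0341
```

Run:
```python
from h import *
c,a=np.array([.5115,.0215]),-.044
for n in ("top","scene"): print(n,pin(n,manip.get_image(n),c,a))
```

```text
top (array([0.13039012, 0.13662085]), np.float64(0.009068034722408115), np.float64(0.11581615256454106), np.int64(398))
scene (array([0.12961504, 0.00149122]), np.float64(-0.025965249412354546), np.float64(0.38721409853047184), np.int64(1823))
```

Emit:
carry_out --moves '[40,0.2,-0.01,0,0,40,0.4,-0.02,0,0,40,0.4,-0.02,0,0,40,0.4,-0.02,0,0,40,0.5,-0.02,0,0,40,0.4,-0.02,0,0,40,0.4,-0.02,0,0,40,0.3,-0.01,0,0,40,0.1,-0.01,0,0,40,0,0,0,0]'

```text
clock: 15.95
position: [0.6592, 0.015, 0.0571]
ee_rot: [0.0, 1.0, -0.028, 0.002]
contact_force: [0.4, -0.1, 5.6]
width: 0.0344
```

Emit:
carry_out --moves '[40,0,0,0,0,40,0,0,0.3,0,40,0,0,0.7,0,40,0,0,2,0,40,-3,0,3,0,40,-4,0,3,0,40,-4,-1,3,0,40,-4,-3,2,0,40,-4,-4,0,0,40,-3,-4,0,0]'

```text
clock: 16.95
position: [0.4442, -0.098, 0.1953]
ee_rot: [0.0, 1.0, -0.026, 0.001]
contact_force: [-0.0, 0.2, -1.2]
width: 0.0341
```

Emit:
carry_out --moves '[40,-1,-4,0,0,40,-1,-4,0,0,40,-1,-4,0,0,40,-1,-4,0,0,40,-1,-4,0,0,40,-1,-4,0,0,40,-1,-3,0,0,40,0,0,0,0,40,0,0,0,0,40,0,0,0,0]'

```text
clock: 17.95
position: [0.3759, -0.3667, 0.1941]
ee_rot: [-0.001, 1.0, -0.027, -0.0]
contact_force: [-0.1, 0.2, -0.1]
width: 0.034
```

Run:
```python
from h import *
for n in ("top","scene"):
    im=manip.get_image(n); c,a,s=mat(n,im); print(n,c,a,s,pin(n,im,np.array([.5115,.0215]),-.044))
    if n=="top": t=im
b=cv2.cvtColor(np.hstack([t[90:300,130:400]]),cv2.COLOR_RGB2BGR)
cv2.imwrite("pics/s5.png",cv2.resize(b,(756,588)))
print(manip.get_state()["contact_force"])
```

```text
top [0.51249552 0.02196412] -0.04381738888923703 (0.4571115970611572, 0.3167404532432556) (array([0.14084222, 0.001971  ]), np.float64(-0.005781543937555419), np.float64(0.3871888451057629), np.int64(1526))
scene [0.51011705 0.02113473] -0.044167860888691735 (0.45678815245628357, 0.3162478506565094) (array([0.14299061, 0.00232079]), np.float64(-0.011484452736586903), np.float64(0.38862160743087915), np.int64(1762))
[ 0.14964667  0.5333717  -0.8126052 ]
```

View pics/s5.png

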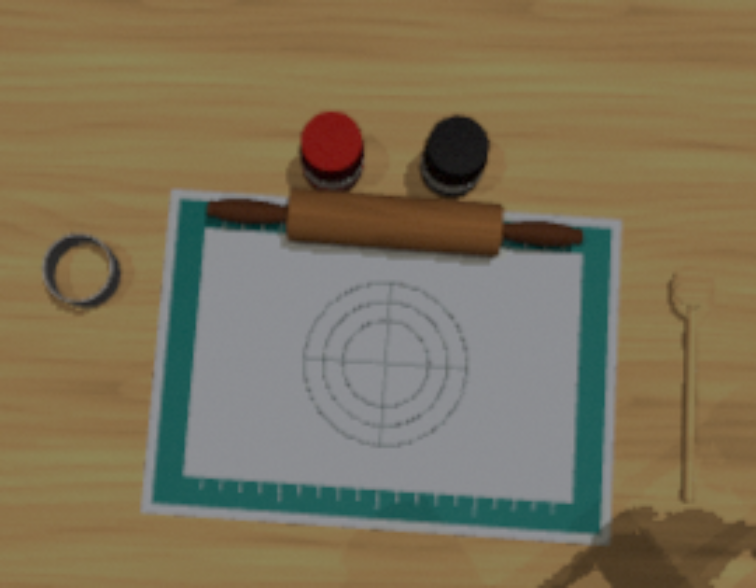

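Run:
```python
from h import *
for n in ("top","scene"): print(n,pin(n,manip.get_image(n),np.array([.5115,.0215]),-.044)[:2])
print(manip.sign_off())
```

```text
top (array([0.14082745, 0.0021008 ]), np.float64(-0.005889176407018338))
scene (array([0.14290041, 0.00232079]), np.float64(-0.011972122132694546))
the job is handed in; nothing more can be done
None
```

The pin now lies at rest along the far teal band, and the job is handed in; no verdict was reported. I rolled it there in six short strokes. Both fingertips pressed on top of the barrel with about 4 to 7 N at the points I read, and I lifted off between strokes to bring the fingers back. It advanced by half the fingertip travel throughout, so it rolled rather than slid.

**Last checks, with the arm withdrawn and touching nothing:**
- **Position:** the barrel's middle is at x of about 141 mm (top camera) and 143 mm (scene camera) in the mat's frame, against the 130–160 mm required. Sideways it is 2 mm off the centre line. The two cameras disagree by about 2 mm, and the reading is probably slightly low because the mat mask clips the barrel's far edge.
- **Angle:** about 0.01 rad off the band's direction.
- **At rest:** two readings in a row agreed within 0.2 mm.
- **Jars, cutter and spoon:** they stand where they did by eye in the last top picture; I did not measure them. The force readings showed nothing unexpected.

The clock read about 18 s of the 54 s allowed.

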